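Set the extraction selector to the triangle and start it

ROBOT

A 6-joint arm with a two-finger parallel gripper is mounted at the origin on a cart in front of the work surface, level with it; the furniture and walls round the work are solid. World frame = base frame: x ahead of the robot, y to its left, z up, the work surface at z = 0. Lengths are in m, angles in rad, forces in N, time in s.
With the tool pointing down it reaches from about 0.275 to 0.875 m from the base axis. Payload 12.5 kg.
Tool frame: the origin (TCP) lies at the very end of the fingers, on their centre line; the grasp point (between the pads) lies 19 mm behind it (manip.grip_depth is the distance from the TCP to the grasp point, in m); z points along the fingers, x is the direction in which the jaws open and shut, and the axes are right-handed (so a half turn about z gives the same grasp; the last joint's range is limited). The gripper opens to 85 mm and grips with 20 to 120 N. Pads are 22 mm wide; open, the fingers measure 114 mm over their backs; the gripper's body (76 mm by 85 mm) begins 54 mm behind the grasp point. The pads swing forward as they close: fully open they stand 13 mm farther back than shut.
Start: joints at [-1.371, 0.351, 1.652, -0, 1.139, -0.085], TCP at [0.155, -0.528, 0.231] pointing down, gripper open.
Joint ranges: [-2.75, 2.75], [-0.79, 2.1], [0.01, 2.65], [-1.57, 4.71], [0.07, 3.14], [-2.87, 2.87]. Speed limits (rad/s): [2.22, 2.22, 2.79, 3.14, 3.14, 3.14].

INTERFACE

Orientations are given as [roll, pitch, yaw] about the fixed x, y, z axes, in that order (R = Rz(yaw) Ry(pitch) Rx(roll)).
In Python, from workcell import manip gives the robot as it stands.
- The arm moves only by the tool drive_tool, never from a script. Its argument "commands" is text: rows parted by semicolons, each of 5 numbers parted by spaces: the opening, from 0 (shut) to 1 (fully open), then the shift along the world's x, y, z in mm, then the turn about the world's z in rad. A call has 1 to 5 rows; each row is the pose to reach, as a shift and turn from the pose measured when the call began; what a row does not reach only later rows make up. A row lasts 1/8 s, in which the tool goes at most 62.5 mm and 10.7 degrees, less where a joint would pass 70% of its speed; a pose out of reach is approached as far as the arm can. A call with a gripper value outside its range is refused whole. The fingers move at their own pace and stop on an object; "force" is the grip in N (left out, the last holds). Time passes only in rows, so rows that repeat a pose let the fingers close. It gives the time, the measured TCP pose, the force and the opening at its end, in the units of the state.
- manip.observe(): the state, without advancing time (a new reading comes with each control period).
- manip.grab_frame(name): name is "side" or "top"; returns a dict with "pixels" (420x560x3 uint8, red, green, blue), "fx", "fy", "cx", "cy" (pixels), "D" ([k1, k2, p1, p2, k3] as OpenCV has them; the pictures are not rectified), "R" (3x3) and "t" (3): a world point X has camera coordinates R X + t. Camera axes: x right, y down, z forward; pixel columns grow to the right and rows downward; lengths in m; the calibration is good to about 2 mm. A picture is of the moment at which its call begins. There is no depth.
- manip.hand_in(): hands the job in, once; it reports no verdict.
The state is a dict: "clock": time; "qpos": joint angles; "qvel": joint speeds; "tau": joint torques, N m; "position": TCP position; "orientation": TCP orientation; "ft_force": force on the tool from outside, world axes, zero at the start; "wrist_torque": the same for the moment, N m; "gripper_width": finger opening in m.
Only numpy, scipy, OpenCV 4.12 (cv2) and the standard library are available. Lean on these libraries where they do the work, as an engineer would, in place of code of your own. Each camera call takes 0.05 s, during which the arm holds its last target.

TASK

Dust extraction is wanted at the hose outlet marked by the triangular tag. Push the selector's upright tab round with the fingertips, without pinching it, until it points at the middle of the triangular tag; only then press the round button in the selector's centre fully down and let it come up again. Leave the sanding block, the paste jar and the plastic cap where they stand.

Things in the scene. Friction and masses are not known exactly. Their poses are not given: they have to be found in the camera images.
- selector: Round grey drum fixed on the bench (it stands in a different place and turned by up to 20 degrees either way at each start, its own -x axis facing roughly the robot), 224 mm across the foot, 50 mm high, with four black hose stubs at its side that reach 144 mm from its axis, 40 mm high. Origin on the axis of the drum and dial, at bench height; z up. On its top face lie the four tags; on its axis turns the black dial (100 mm across, top 60.5 mm above the bench) with the tab.
- dial (a joint): Angle of the dial in rad, about the drum's vertical axis, positive counter-clockwise seen from above. At 0 the tab points along the drum's own -x axis; at q it points that way turned by q. Stops at -2.4 and 2.4; starts between -0.3 and 0.3. Seen so, the tags lie at dial values -1.9, -0.7, 0.7 and 1.9 (which tag is where varies). Stays where it is left (plain friction, about 2 N pushed at the tab), no spring and no clicks.
- tab_middle (a point): Middle of the upright metal tab on the dial, 55 mm from the dial's axis and 72 mm above the bench. The tab is a radial plate 16 mm thick, from 40 to 70 mm from the axis, standing from 58 to 86 mm above the bench, with a 4 mm wide rib along its middle that rises to 90 mm. It is pushed on its broad side.
- aim (a point): The point the tab points at: on the line of the tab, 90 mm from the dial's axis, turning with the dial, 54 mm above the bench.
- start (a joint): Travel of the start button, in m: 0 up, 0.006 fully down; a spring brings it up; fully down takes about 5 N.
- start_top (a point): Centre of the top of the round steel start button (26 mm across, top 82.5 mm above the bench when up; the fixed black collar round it is 42 mm across and 72.5 mm high), which stands upright on the drum's axis, in the middle of the dial, and does not turn with it. It is pressed straight down.
- tag_triangle: The three-cornered tag, corners 18 mm from its centre: a flat black tag 4 mm thick lying fixed on the drum's top face, its centre 90 mm from the drum's axis; origin at the centre of its underside (50 mm above the bench). The four tags change places between starts.
- tag_round: The round tag, 28 mm across: a flat black tag 4 mm thick lying fixed on the drum's top face, its centre 90 mm from the drum's axis; origin at the centre of its underside (50 mm above the bench). The four tags change places between starts.
- tag_square: The square tag, 26 mm: a flat black tag 4 mm thick lying fixed on the drum's top face, its centre 90 mm from the drum's axis; origin at the centre of its underside (50 mm above the bench). The four tags change places between starts.
- tag_cross: The cross-shaped tag, 32 mm over its arms: a flat black tag 4 mm thick lying fixed on the drum's top face, its centre 90 mm from the drum's axis; origin at the centre of its underside (50 mm above the bench). The four tags change places between starts.
- sanding_block: Loose brown sanding block, 61x95x25 mm, standing to the right of the drum (-y); origin at the centre of its underside.
- paste_jar: Loose white paste jar, 67 mm across and 69 mm high, to the right of the drum; origin at the centre of its underside.
- plastic_cap: Loose white plastic cap, 35 mm across and 26 mm high, behind the drum (+x, to the left); origin at the centre of its underside.

How it is judged:
By the outcome, as a careful person would: the job done as asked, in the order asked, and still so for the second after the job is handed in, with the robot touching nothing.
It also fails if it takes over 48 s, if anything falls off the work surface, if the arm or the gripper's body presses on something with over 40 N, if the wrist force passes 120 N, or if a joint passes its speed limit or range.

## Working session

There is one attempt and no reset: what is moved stays moved. The work goes in short steps, Python scripts to look and compute and a tool call to move; the robot and the scene stay as the last step left them, time stands still between calls to the robot, and variables do not carry over. Pictures are saved under pics/ and viewed, and the job is handed in when it is done.

Besides the shell and the picture viewer there is one more tool, called by a JSON object that holds its "api" and its "payload", one argument or row to a line. drive_tool: Moves the arm, as the interface text tells. Its arguments: {"type":"object","properties":{"commands":{"type":"string"},"force":{"type":"number"}},"required":["commands"]}

```bash
mkdir -p pics; ls; python3 - <<'E'
from workcell import manip
import cv2
s=manip.observe();print(s['clock'],s['position'],s['orientation'],s['gripper_width'])
for n in('side','top'):
    f=manip.grab_frame(n);cv2.imwrite(f'pics/{n}0.png',f['pixels'][:,:,::-1]);print(n,f['fx'],f['cx'],f['cy'],f['D'],f['R'],f['t'])
E
```

```text
pics
0.0 [ 0.15448498 -0.52750037  0.23075985] [-3.14148812e+00  1.19429447e-03 -1.28599773e+00] 0.08538936204635574
side 439.03787753237987 279.0453232805269 203.26146807382634 [-0.05026014  0.          0.          0.          0.        ] [[-0.9856666   0.16775999 -0.01783104]
 [ 0.09514193  0.46547523 -0.87993228]
 [-0.13931752 -0.86901634 -0.4747644 ]] [0.52827687 0.03883019 0.99754944]
top 379.46816971147064 278.4125714464987 208.46804532635397 [0.01567514 0.         0.         0.         0.        ] [[ 0.01231927 -0.99951308 -0.02866769]
 [-0.99590794 -0.00969774 -0.08985167]
 [ 0.08952991  0.02965729 -0.99554249]] [-0.06861248  0.51221545  0.9075551 ]
```

View pics/top0.png

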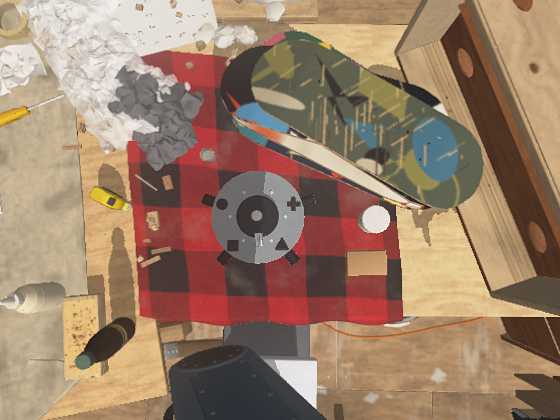

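View pics/side0.png

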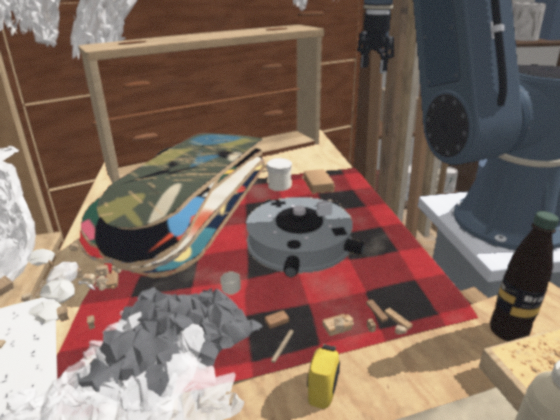

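```bash
cat > h.py <<'E'
import numpy as np,cv2
from workcell import manip
def K(f): return np.array([[f['fx'],0,f['cx']],[0,f['fy'],f['cy']],[0,0,1.]])
def ray(f,uv,z):
    p=cv2.undistortPoints(np.array(uv,float).reshape(-1,1,2),K(f),np.array(f['D'])).reshape(-1,2)
    R=np.array(f['R']);t=np.array(f['t']);C=-R.T@t
    d=np.c_[p,np.ones(len(p))]@R
    return C+d*((z-C[2])/d[:,2])[:,None]
def proj(f,X):
    r,_=cv2.Rodrigues(np.array(f['R']));return cv2.projectPoints(np.array(X,float).reshape(-1,1,3),r,np.array(f['t']),K(f),np.array(f['D']))[0].reshape(-1,2)
E
python3 - <<'E'
from h import *
f=manip.grab_frame('top');im=f['pixels'][:,:,::-1].copy()
cv2.imwrite('pics/topz.png',cv2.resize(im[155:285,185:335],None,fx=5,fy=4.6*1,interpolation=cv2.INTER_CUBIC)[:600])
g=im.max(2)
m=(g<60).astype(np.uint8);m[:170]=0;m[270:]=0;m[:,:195]=0;m[:,320:]=0
n,l,st,c=cv2.connectedComponentsWithStats(m)
for i in range(1,n):
    if st[i,4]>25: print(st[i],c[i].round(1),ray(f,c[i],.054)[0].round(4))
s=manip.grab_frame('side');im=s['pixels'][:,:,::-1].copy()
cv2.imwrite('pics/sidez.png',cv2.resize(im[180:290,230:380],None,fx=5,fy=5,interpolation=cv2.INTER_CUBIC))
E
```

```text
[202 194  14  13  88] [208.  199.7] [0.5295 0.1042 0.054 ]
[237 196  26  41 248] [248.6 216.3] [0.4907 0.0063 0.054 ]
[217 250  15  15 106] [223.6 257.4] [0.3936 0.0633 0.054 ]
[285 250  15  15  60] [291.4 256.8] [ 0.3971 -0.0956  0.054 ]
```

View pics/topz.png

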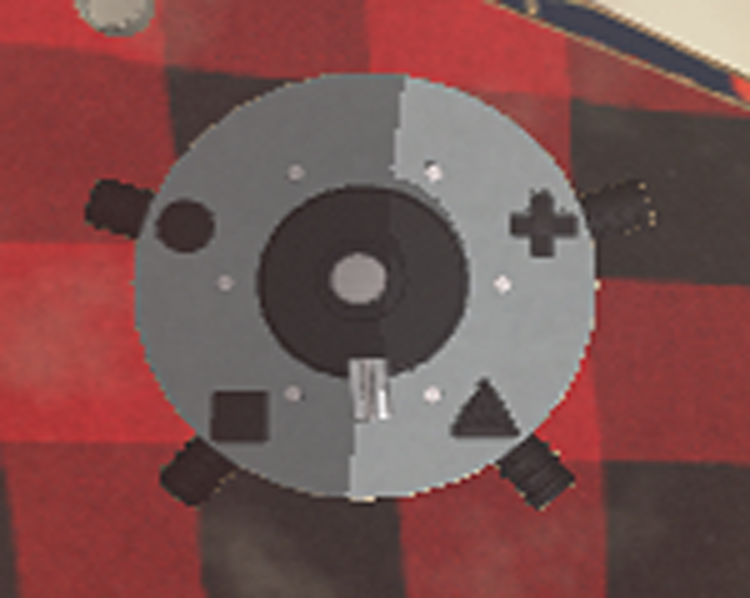

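View pics/sidez.png

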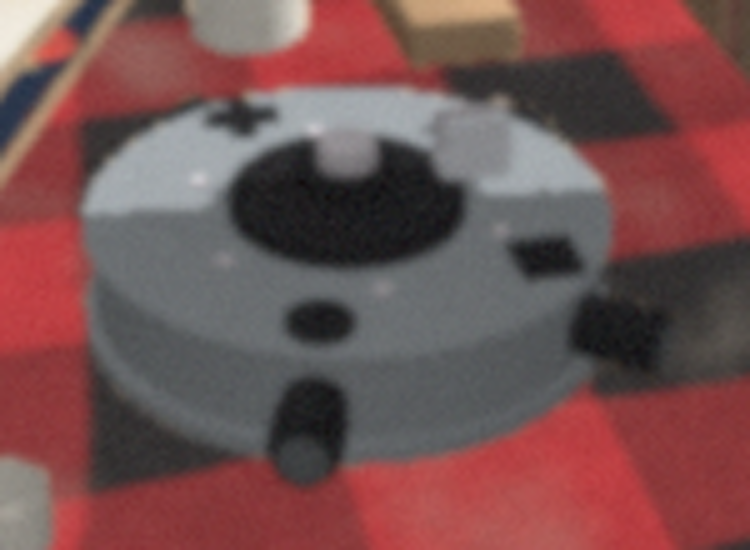

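The top view shows the square at about (233,245), triangle (282,244), cross (293,203) and round tag (222,204). The tab is at about (259,240) and the button at (257,215). The triangle is therefore at dial value +0.7. Next I'll measure these points.

```bash
cat >> h.py <<'E'
def tags(f,dark=80):
    im=f['pixels'];g=im.max(2);out={}
    for n,(u,v) in dict(square=(233,245),tri=(282,244.5),cross=(293.5,203.5),round=(222,204)).items():
        u0,v0=int(u)-9,int(v)-9
        w=g[v0:v0+20,u0:u0+20].astype(np.uint8)
        T,m=cv2.threshold(w,0,1,cv2.THRESH_BINARY_INV+cv2.THRESH_OTSU)
        k,l,st,c=cv2.connectedComponentsWithStats(m)
        i=l[int(round(v))-v0,int(round(u))-u0]
        out[n]=(c[i]+[u0,v0],st[i],T)
    return out
E
python3 - <<'E'
from h import *
f=manip.grab_frame('top');T=tags(f)
from scipy.optimize import least_squares
P={}
for n,(c,st,t) in T.items():
    P[n]=ray(f,c,.054)[0];print(n,c.round(1),st,t,P[n].round(4))
ang=dict(cross=1.9,tri=.7,square=-.7,round=-1.9)
def r(p):
    return np.concatenate([P[n][:2]-p[:2]-.09*np.array([np.cos(np.pi+p[2]+a),np.sin(np.pi+p[2]+a)]) for n,a in ang.items()])
s=least_squares(r,[.49,0,0]);print('fit',s.x,r(s.x).round(4))
# button / tab
im=f['pixels'];g=im.min(2)
for nm,(u0,v0,u1,v1),z in (('button',(248,207,268,225),.0825),('tab',(250,232,266,248),.086)):
    w=g[v0:v1,u0:u1];print(nm);
    if nm=='button':
        m=(w>95).astype(np.uint8);k,l,st,c=cv2.connectedComponentsWithStats(m);i=1+st[1:,4].argmax();print(st[i],ray(f,c[i]+[u0,v0],z))
    else: print(w)
print(ray(f,[[257,216]],.0825))
for q in (-.1,0,.1,.2): print(q, proj(f,[[s.x[0]-rr*np.cos(s.x[2]+q),s.x[1]-rr*np.sin(s.x[2]+q),z] for rr,z in((.04,.09),(.07,.09))]).round(1).tolist())
E
```

```text
square [231.4 246.5] [  0   4  15  16 159] 81.0 [0.4193 0.0455 0.054 ]
tri [281.4 244.8] [  2   2  14  13 110] 111.0 [ 0.4246 -0.0719  0.054 ]
cross [293.3 203.3] [  3   2  14  15 125] 111.0 [ 0.5227 -0.0989  0.054 ]
round [221.7 203.7] [  3   3  12  12 110] 86.0 [0.5201 0.0712 0.054 ]
fit [ 0.49153127 -0.01323029  0.01498733] [ 0.0008 -0.0009  0.001   0.0003 -0.0026  0.0018  0.0008 -0.0012]
button
[ 3  3 11 11 90] [[ 0.49151097 -0.01424236  0.0825    ]]
tab
[[ 53  53  53  53  50  53  52  52  55  54  53  53  62  62  61  61]
 [ 54  51  53  52  68 136 130 133 156 152 165 143  91  62  62  63]
 [ 53  52  53  50  72 161 161 119 155 138 156 148  89  58  64  70]
 [ 41  44  48  47  68 160 159 123 143 124 157 151  92  66  50  64]
 [ 89  55  44  40  59 153 159 124 140 100 157 165 105  76 109 163]
 [107 111 112  88  92 148 157 128 140  99 158 166 136 161 158 157]
 [109 108 109 106 109 149 157 114 139 111 154 157 117 158 156 155]
 [107 108 108 107 107 140 156 111 135 104 160 158 110 155 155 154]
 [108 106 108 108 106 129 158 137 135 101 168 238 118 154 154 155]
 [107 106 107 106 105 117 156 129 140 114 164 237 135 153 153 154]
 [105 104 106 106 105 112 159 168 136 115 163 236 137 147 154 152]
 [105 105 107 104 105 108 158 159 135 133 159 237 149 145 154 153]
 [105 106 105 106 105 102 165 160 134 130 153 233 166 138 152 153]
 [105 104 105 105 102 100 166 162 126 155 157 250 198 155 152 153]
 [106 104 106 105 106 105 106 122 119 162 154 153 153 151 151 152]
 [106 105 106 107 106 110 162 156 153 152 154 155 155 152 152 154]]
[[ 0.48971765 -0.01593089  0.0825    ]]
-0.1 [[253.7, 232.5], [252.4, 245.8]]
0 [[255.5, 232.6], [255.5, 245.9]]
0.1 [[257.3, 232.5], [258.6, 245.8]]
0.2 [[259.0, 232.2], [261.6, 245.3]]
```

{"api": "drive_tool", "payload": {
  "commands": "0 25 50 0 0.15; 0 50 100 0 0.3; 0 75 150 0 0.45; 0 100 200 0 0.6; 0 125 250 0 0.75",
  "force": 40
}}

```text
clock: 0.88
position: [0.28, -0.2761, 0.2312]
orientation: [3.142, 0.0, -0.531]
ft_force: [0.7, -0.3, 0.5]
gripper_width: -0.0001
```

{"api": "drive_tool", "payload": {
  "commands": "0 28 56 0 0.13; 0 56 112 0 0.26; 0 84 168 0 0.39; 0 112 224 0 0.52; 0 140 280 -30 0.65"
}}

```text
clock: 1.5
position: [0.4182, -0.0012, 0.206]
orientation: [3.14, -0.004, 0.123]
ft_force: [2.3, -0.7, 0.3]
gripper_width: -0.0001
```

{"api": "drive_tool", "payload": {
  "commands": "0 6 10 -40 0; 0 10 20 -70 0; 0 10 20 -80 0"
}}

```text
clock: 1.88
position: [0.4275, 0.0193, 0.1247]
orientation: [3.141, -0.002, 0.125]
ft_force: [0.3, 0.3, 0.3]
gripper_width: 0.0001
```

```bash
python3 - <<'E'
from h import *
f=manip.grab_frame('top');g=manip.grab_frame('side')
im=np.vstack([cv2.resize(x['pixels'][a:b,c:d],None,fx=3,fy=3,interpolation=cv2.INTER_CUBIC) for x,a,b,c,d in((f,170,265,180,340),(g,185,285,230,390))])
cv2.imwrite('pics/a1.png',im[:,:,::-1]);s=manip.observe();print(s['clock'],s['position'],s['orientation'],s['ft_force'])
E
```

```text
1.975 [0.42780013 0.01857506 0.12564067] [ 3.14067199e+00 -2.84595289e-03  1.23412686e-01] [ 0.4211397  -0.29802657  0.97373101]
```

View pics/a1.png

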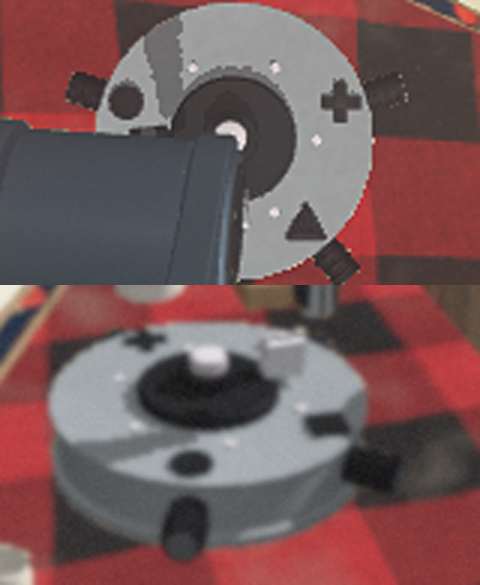

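The side view shows the fingers hanging above the +y side of the tab at about (335,193), clear of it. I'll lower now.

{"api": "drive_tool", "payload": {
  "commands": "0 4 1 -30 0; 0 4 1 -57 0; 0 4 1 -57 0"
}}

```text
clock: 2.35
position: [0.4315, 0.0191, 0.0687]
orientation: [3.141, -0.001, 0.123]
ft_force: [0.2, -0.3, 1.5]
gripper_width: 0.0003
```

```bash
python3 - <<'E'
from h import *
g=manip.grab_frame('side');s=manip.observe()
cv2.imwrite('pics/a2.png',cv2.resize(g['pixels'][160:290,230:390],None,fx=4,fy=4,interpolation=cv2.INTER_CUBIC)[:,:,::-1]);print(s['clock'],s['position'],s['orientation'],s['ft_force'],proj(g,s['position']))
A=np.array([.4914,-.014]);r=.057
for phi in (.12,.2,.3,.4,.5,.6,.65,.7,.715):
    p=A+r*np.array([-np.cos(phi),-np.sin(phi)])-.019*np.array([np.sin(phi),-np.cos(phi)]);print(phi,((p-s['position'][:2])*1000).round(1),round(phi-s['orientation'][2],3))
E
```

```text
2.4 [0.43213551 0.01911717 0.06955045] [ 3.14059124 -0.00315341  0.122747  ] [-0.6064925   0.35585337  0.49646064] [[330.59203459 216.92291678]]
0.12 [  0.4 -21.1] -0.003
0.2 [ -0.4 -25.8] 0.077
0.3 [ -0.8 -31.8] 0.177
0.4 [ -0.6 -37.8] 0.277
0.5 [  0.1 -43.8] 0.377
0.6 [  1.5 -49.6] 0.477
0.65 [  2.4 -52.5] 0.527
0.7 [  3.4 -55.3] 0.577
0.715 [  3.8 -56.1] 0.592
```

View pics/a2.png

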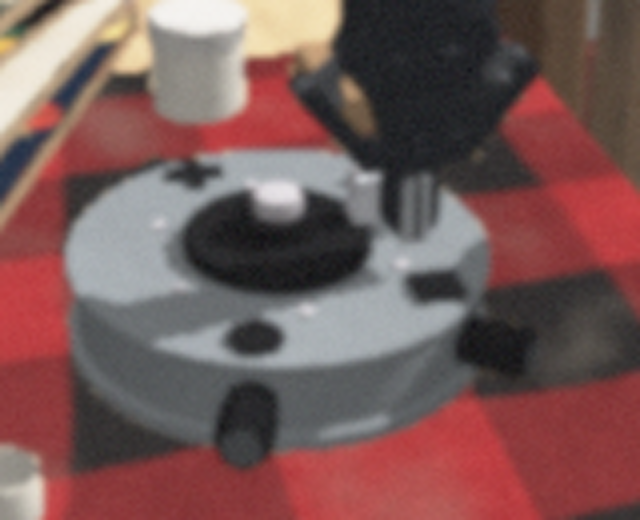

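{"api": "drive_tool", "payload": {
  "commands": "0 1 -12 0 0; 0 1 -20 0 0; 0 0 -26 0 0.08; 0 0 -32 0 0.18; 0 0 -38 0 0.28"
}}

```text
clock: 3.02
position: [0.4324, -0.0195, 0.0702]
orientation: [3.14, -0.004, 0.405]
ft_force: [0.5, 2.4, 0.5]
gripper_width: 0.0001
```

{"api": "drive_tool", "payload": {
  "commands": "0 1 -3 0 0.05; 0 1 -6 0 0.1; 0 2 -9 0 0.15; 0 2 -11 0 0.18; 0 2 -11 0 0.18"
}}

```text
clock: 3.65
position: [0.4346, -0.0309, 0.0706]
orientation: [3.14, -0.005, 0.585]
ft_force: [0.6, 0.5, 0.4]
gripper_width: -0.0001
```

```bash
python3 - <<'E'
from h import *
f=manip.grab_frame('top');g=manip.grab_frame('side')
im=np.vstack([cv2.resize(x['pixels'][a:b,c:d],None,fx=3,fy=3,interpolation=cv2.INTER_CUBIC) for x,a,b,c,d in((f,170,265,180,340),(g,185,285,230,390))])
cv2.imwrite('pics/a3.png',im[:,:,::-1]);s=manip.observe();print(s['clock'],s['position'],s['orientation'],s['ft_force'])
A=np.array([.4914,-.014]);d=s['position'][:2]-A
for y in(s['orientation'][2],): print('tab angle est from contact', np.hypot(*d), np.arctan2(-d[1],-d[0])+np.arcsin(.019/np.hypot(*d)))
E
```

```text
3.75 [ 0.43455137 -0.03072285  0.07041089] [ 3.13985554 -0.00440549  0.58459826] [ 0.19417413 -0.12786025  0.59761922]
tab angle est from contact 0.05925724395498133 0.6124953511270548
```

View pics/a3.png

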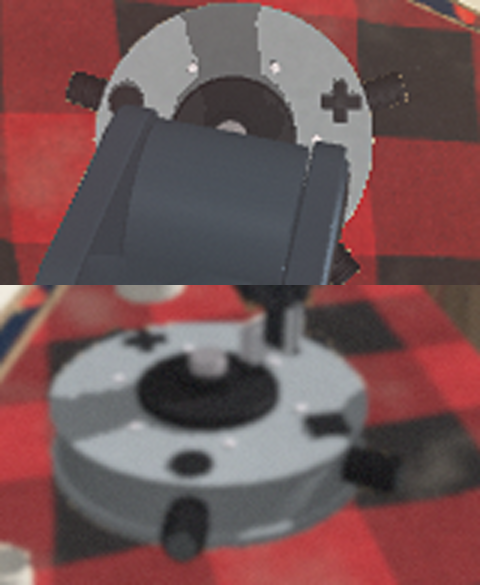

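The tab moved with the fingers, but the arm hides it in the top view. I'll back off to measure it.

{"api": "drive_tool", "payload": {
  "commands": "0 -8 15 0 0; 0 -8 20 50 0; 0 -15 70 80 0; 0 -40 130 80 0; 0 -60 190 80 0"
}}

```text
clock: 4.38
position: [0.374, 0.1582, 0.1508]
orientation: [3.14, -0.005, 0.584]
ft_force: [1.5, -0.2, -1.0]
gripper_width: 0.0003
```

```bash
python3 - <<'E'
from h import *
f=manip.grab_frame('top')
cv2.imwrite('pics/a4.png',cv2.resize(f['pixels'][165:270,200:320],None,fx=5.5,fy=5.5,interpolation=cv2.INTER_NEAREST)[:,:,::-1]);s=manip.observe();print(s['clock'],s['position'])
E
```

```text
4.425 [0.37138303 0.16349018 0.15059386]
```

View pics/a4.png

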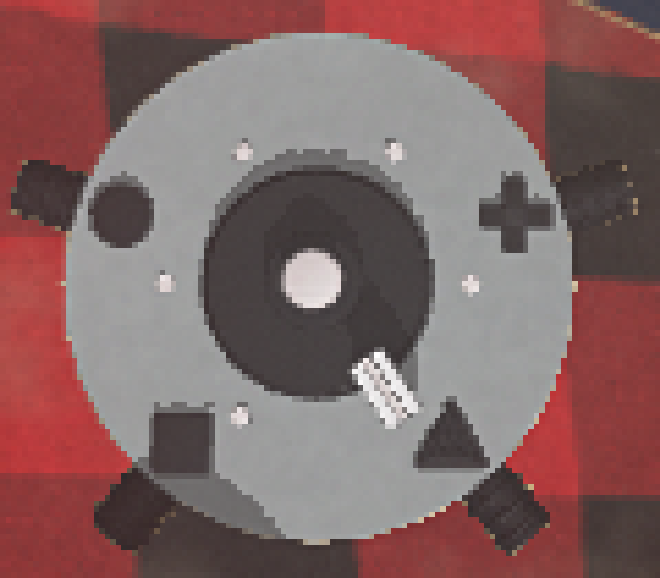

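The whole selector is visible now, with the tab at about (270,235) px and the triangle at (282,244). The tab is still short of the triangle. I'll measure both.

```bash
cat >> h.py <<'E'
def meas(f,box=(262,224,284,250),thr=175):
    g=f['pixels'].min(2)
    def blob(b,m,k):
        n,l,st,c=cv2.connectedComponentsWithStats(m.astype(np.uint8));i=1+st[1:,4].argmax()
        ys,xs=np.nonzero(l==i);return np.c_[xs,ys]+[b[0],b[1]]
    P={}
    for n,(u,v) in dict(square=(233,245),tri=(281.5,245),cross=(293.5,203.5),round=(222,204)).items():
        b=(int(u)-7,int(v)-8);w=g[b[1]:b[1]+16,b[0]:b[0]+16]
        p=blob(b,w<95,0);P[n]=ray(f,p.mean(0),.054)[0][:2];print(n,len(p),p.mean(0).round(1),P[n].round(4))
    bt=(249,208);p=blob(bt,g[208:224,249:266]>130,0);A=ray(f,p.mean(0),.0825)[0][:2];print('button',len(p),p.mean(0),A.round(4))
    w=g[box[1]:box[3],box[0]:box[2]];p=blob(box,w>thr,0)
    fl=cv2.fillPoly(np.zeros(g.shape,np.uint8),[cv2.convexHull(p.astype(np.int32))],1);ys,xs=np.nonzero(fl);p=np.c_[xs,ys]
    X=ray(f,p,.086)[:,:2];c=X.mean(0);u=np.linalg.svd(X-c,full_matrices=False)[2][0];u*=np.sign(u@(c-A))
    e=(X-c)@u;h=(X-c)@[u[1],-u[0]]
    from scipy.optimize import least_squares
    ang=dict(cross=1.9,tri=.7,square=-.7,round=-1.9)
    r=lambda q:np.concatenate([P[n]-q[:2]-.09*np.array([np.cos(np.pi+q[2]+a),np.sin(np.pi+q[2]+a)]) for n,a in ang.items()])
    s=least_squares(r,[.49,-.01,0]).x;print('fit',s.round(4),r(s).round(4))
    for nm,AA in(('button',A),('fit',s[:2])):
        d=c-AA;t=P['tri']-AA;print(nm,'tab r',np.hypot(*d).round(4),'tab angle',np.arctan2(-d[1],-d[0]).round(3),'tri angle',np.arctan2(-t[1],-t[0]).round(3),'r',np.hypot(*t).round(4))
    print('axis dir',np.arctan2(-u[1],-u[0]).round(3),'len',np.ptp(e).round(3),np.ptp(h).round(3),len(p),'fit target',s[2]+.7)
E
python3 - <<'E'
from h import *
f=manip.grab_frame('top');meas(f)
E
```

```text
square 134 [232.4 245.6] [0.4213 0.0433]
tri 102 [281.5 245.1] [ 0.4239 -0.0723]
cross 99 [293.  203.7] [ 0.5218 -0.0982]
round 110 [221.7 203.4] [0.5208 0.0711]
button 92 [256.23913043 215.36956522] [ 0.4911 -0.0142]
fit [ 0.4918 -0.0138  0.0108] [-0.      0.0004  0.0003  0.0002 -0.001  -0.0001  0.0008 -0.0005]
button tab r 0.0553 tab angle 0.603 tri angle 0.713 r 0.0889
fit tab r 0.056 tab angle 0.601 tri angle 0.711 r 0.0896
axis dir 0.573 len 0.03 0.017 96 fit target 0.710804575180637
```

```bash
python3 - <<'E'
from h import *
s=manip.observe();A=np.array([.4914,-.014]);r=.057;print(s['clock'],s['position'],s['orientation'])
for phi,b in((.6,.04),(.62,.019),(.66,.019),(.69,.019),(.72,.019)):
    p=A+r*np.array([-np.cos(phi),-np.sin(phi)])-b*np.array([np.sin(phi),-np.cos(phi)]);print(phi,p.round(4),((p-s['position'][:2])*1000).round(1),round(phi-s['orientation'][2],3))
E
```

```text
4.475 [0.37267262 0.16080001 0.15046359] [ 3.14051688 -0.00443281  0.59088742]
0.6 [ 0.4218 -0.0132] [  49.1 -174. ] 0.009
0.62 [ 0.434  -0.0317] [  61.3 -192.5] 0.029
0.66 [ 0.4347 -0.0339] [  62.  -194.7] 0.069
0.69 [ 0.4353 -0.0356] [  62.7 -196.4] 0.099
0.72 [ 0.436  -0.0373] [  63.3 -198.1] 0.129
```

{"api": "drive_tool", "payload": {
  "commands": "0 16 -57 0 0; 0 32 -114 0 0; 0 49 -174 -20 0.01; 0 49 -174 -60 0.01; 0 49 -174 -80 0.01"
}}

```text
clock: 5.1
position: [0.4205, -0.0139, 0.0688]
orientation: [-3.141, -0.003, 0.598]
ft_force: [0.4, 0.2, -0.4]
gripper_width: 0.0001
```

{"api": "drive_tool", "payload": {
  "commands": "0 0 0 0 0"
}}

```text
clock: 5.22
position: [0.4193, -0.0138, 0.0679]
orientation: [-3.139, -0.001, 0.598]
ft_force: [0.2, -0.1, -0.6]
gripper_width: 0.0003
```

{"api": "drive_tool", "payload": {
  "commands": "0 8 -10 0 0.01; 0 14 -17 0 0.03; 0 15 -20 0 0.07; 0 16.5 -22.5 0 0.11; 0 16.5 -23 0 0.12"
}}

```text
clock: 5.85
position: [0.4363, -0.0372, 0.0684]
orientation: [-3.14, -0.001, 0.718]
ft_force: [-1.0, 1.4, 1.8]
gripper_width: 0.0002
```

{"api": "drive_tool", "payload": {
  "commands": "0 0 0 0 0"
}}

```text
clock: 5.98
position: [0.4364, -0.0372, 0.0686]
orientation: [-3.14, -0.001, 0.718]
ft_force: [-1.7, 1.8, -0.5]
gripper_width: 0.0002
```

```bash
python3 - <<'E'
from h import *
s=manip.observe();A=np.array([.4914,-.014]);d=s['position'][:2]-A
print(s['position'],s['orientation'],s['ft_force'],np.arctan2(-d[1],-d[0])+np.arcsin(.019/np.hypot(*d)))
E
```

```text
[ 0.43639184 -0.03722446  0.06861201] [-3.13996693e+00 -1.36057361e-03  7.17779376e-01] [-1.69822437  1.76616727 -0.46910181] 0.7233325775193014
```

Now back off along the face normal and measure.

{"api": "drive_tool", "payload": {
  "commands": "0 -13 14 0 0; 0 -15 18 50 0; 0 -20 70 80 0; 0 -40 130 80 0; 0 -60 190 80 0"
}}

```text
clock: 6.6
position: [0.3754, 0.1533, 0.1491]
orientation: [-3.141, -0.003, 0.717]
ft_force: [0.8, -0.5, 0.4]
gripper_width: 0.0
```

```bash
python3 - <<'E'
from h import *
f=manip.grab_frame('top');meas(f)
cv2.imwrite('pics/a5.png',cv2.resize(f['pixels'][165:270,200:320],None,fx=5.5,fy=5.5,interpolation=cv2.INTER_NEAREST)[:,:,::-1]);s=manip.observe();print(s['clock'],s['position'])
f=manip.grab_frame('top');meas(f)
E
```

```text
square 134 [232.4 245.6] [0.4213 0.0433]
tri 102 [281.5 245.1] [ 0.4239 -0.0723]
cross 100 [293.  203.6] [ 0.5219 -0.0983]
round 110 [221.7 203.4] [0.5208 0.0711]
button 91 [256.18681319 215.34065934] [ 0.4912 -0.014 ]
fit [ 0.4919 -0.0138  0.011 ] [ 0.      0.0004  0.0003  0.0002 -0.001  -0.0001  0.0008 -0.0005]
button tab r 0.0559 tab angle 0.682 tri angle 0.714 r 0.089
fit tab r 0.0565 tab angle 0.678 tri angle 0.711 r 0.0897
axis dir 0.473 len 0.031 0.02 112 fit target 0.7109692774986882
6.65 [0.37265048 0.15853091 0.14881969]
square 134 [232.4 245.6] [0.4213 0.0433]
tri 102 [281.5 245.1] [ 0.4239 -0.0723]
cross 99 [293.  203.6] [ 0.522  -0.0982]
round 110 [221.7 203.4] [0.5208 0.0711]
button 92 [256.23913043 215.36956522] [ 0.4911 -0.0142]
fit [ 0.4919 -0.0138  0.0113] [ 0.      0.0004  0.0002  0.0002 -0.001  -0.0001  0.0008 -0.0005]
button tab r 0.0557 tab angle 0.681 tri angle 0.713 r 0.0889
fit tab r 0.0565 tab angle 0.678 tri angle 0.711 r 0.0897
axis dir 0.473 len 0.031 0.02 112 fit target 0.7112689390346656
```

View pics/a5.png

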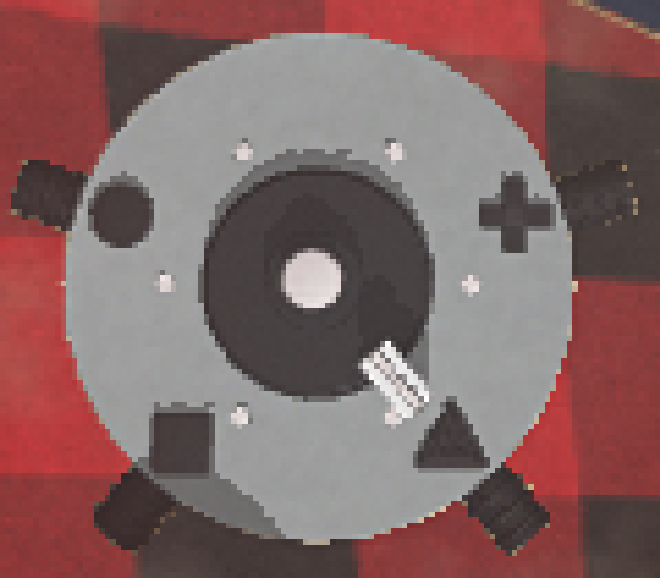

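A bright screw at (271,240) merges with the tab mask, so I'll mask it out and re-measure.

```bash
python3 - <<'E'
from h import *
f=manip.grab_frame('top');g=f['pixels'].min(2)
print(g[225:244,263:281])
A=np.array([.4916,-.0139])
# outline of the tab's top (16x30 at z .086) for angles, to compare edges
for phi in(.68,.71,.74):
    e=np.array([-np.cos(phi),-np.sin(phi)]);n=np.array([e[1],-e[0]])
    print(phi,proj(f,[[*(A+r*e+w*n),.086] for r,w in((.04,-.008),(.07,-.008),(.07,.008),(.04,.008))]).round(1).tolist())
sel=(g>175);sel[:224]=0;sel[250:]=0;sel[:,:262]=0;sel[:,284:]=0
ys,xs=np.nonzero(sel);k=~((ys>=238)&(xs<=272));p=np.c_[xs,ys][k]
fl=cv2.fillPoly(np.zeros(g.shape,np.uint8),[cv2.convexHull(p.astype(np.int32))],1);ys,xs=np.nonzero(fl)
X=ray(f,np.c_[xs,ys],.086)[:,:2];c=X.mean(0);u=np.linalg.svd(X-c,full_matrices=False)[2][0];u*=np.sign(u@(c-A));d=c-A
print(len(X),np.hypot(*d),'pos angle',np.arctan2(-d[1],-d[0]),'axis',np.arctan2(-u[1],-u[0]))
E
```

```text
[[ 68  67  61  60  60  59  57  58  58  61  60  59  52  68 116 162 158 158]
 [ 67  68  67  59  59  57  56  70  55  58  60  53  57  95 114 160 157 157]
 [ 67  68  67  58  57  57 117 249  78  54  56  51  68 113 112 159 158 157]
 [ 67  67  59  56  55 103 224 237 221  67  46  58 118 112 114 161 158 159]
 [ 67  65  55  68 134 221 121 236 233 174  48  95 114 112 116 162 160 158]
 [ 66  63  85 201 180 232 210 111 236 237 122 108 111 111 114 162 159 159]
 [ 66  71 147 243 235 143 212 209 179 233 237 130 104 107 113 161 159 158]
 [ 68  64  77 186 235 234 162 210 166 237 233 230 113 105 111 162 160 158]
 [ 66  64  60  95 247 232 228 152 200 117 149 235 226 128 108 161 159 159]
 [ 65  66  74  50  92 245 230 221 158 203 123 236 233 222 134 158 158 159]
 [ 72  56  65 108 124 154 230 229 225 186 211 103 165 232 178 157 157 159]
 [ 85 113 168 162 158 155 180 233 227 173 230 205 118 238 236 165 158 162]
 [164 163 162 158 158 155 152 182 235 232 174 218 211 126 255 157 161 161]
 [160 159 159 158 156 157 154 155 204 230 228 147 220 179 138 158 161 105]
 [157 159 158 157 157 156 155 167 201 237 230 229 153 124 157 163 164 127]
 [157 156 158 157 157 157 163 224 210 180 243 226 143 158 160 165 163  53]
 [158 156 158 158 157 155 162 210 218 213 150 157 157 158 160 160  65  55]
 [158 158 156 155 154 155 154 149 176 152 155 156 158 159 159 106  50  60]
 [157 156 156 155 154 157 157 156 155 157 156 156 158 158 104  51  58  63]]
0.68 [[269.6, 226.6], [277.7, 237.0], [272.2, 241.4], [264.0, 231.0]]
0.71 [[269.9, 226.2], [278.4, 236.4], [273.0, 240.9], [264.5, 230.8]]
0.74 [[270.2, 225.8], [279.0, 235.7], [273.7, 240.4], [265.0, 230.5]]
94 0.05519236552190226 pos angle 0.708940211770982 axis 0.6949325598349476
```

The tab is at 0.709 rad against the triangle's 0.711, so it is on target. Now I'll go above the button with the jaw axis turned across the tab.

{"api": "drive_tool", "payload": {
  "commands": "0 0 0 20 -0.18; 0 20 -30 20 -0.36; 0 40 -60 20 -0.54; 0 60 -90 20 -0.72; 0 80 -120 20 -0.9"
}}

```text
clock: 7.38
position: [0.4552, 0.0317, 0.1686]
orientation: [-3.14, -0.002, -0.184]
ft_force: [1.0, 0.9, 1.1]
gripper_width: -0.0004
```

{"api": "drive_tool", "payload": {
  "commands": "0 20 -28 0 -0.18; 0 38 -53 0 -0.36; 0 38 -53 0 -0.54; 0 38 -53 0 -0.67; 0 38 -53 0 -0.67"
}}

```text
clock: 8.0
position: [0.4928, -0.0222, 0.1684]
orientation: [-3.141, -0.001, -0.855]
ft_force: [0.0, 0.0, -0.1]
gripper_width: -0.0
```

{"api": "drive_tool", "payload": {
  "commands": "0 -1 8 0 0; 0 -1 8 -40 0; 0 -1 8 -70 0; 0 -1 8 -76 0; 0 -1 8 -76 0"
}}

```text
clock: 8.62
position: [0.492, -0.0141, 0.0929]
orientation: [-3.14, -0.002, -0.854]
ft_force: [0.2, -0.9, 0.8]
gripper_width: 0.0002
```

```bash
python3 - <<'E'
from h import *
g=manip.grab_frame('side');s=manip.observe()
cv2.imwrite('pics/a6.png',cv2.resize(g['pixels'][160:290,230:390],None,fx=4,fy=4,interpolation=cv2.INTER_CUBIC)[:,:,::-1]);print(s['clock'],s['position'],s['orientation'],s['ft_force'])
E
```

```text
8.675 [ 0.49227613 -0.01410698  0.09336583] [-3.13971898e+00 -2.37436695e-03 -8.54192797e-01] [ 1.28546485 -0.14843014 -0.09230098]
```

View pics/a6.png

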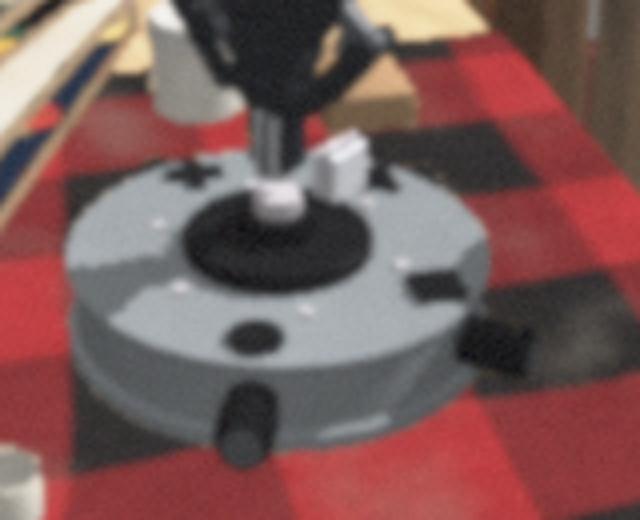

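The fingers hang right over the button at zoomed (280,185) and are clear of the tab. Now I'll press while watching the force.

{"api": "drive_tool", "payload": {
  "commands": "0 0 0 -8 0; 0 0 0 -12 0; 0 0 0 -15 0; 0 0 0 -16 0; 0 0 0 -16 0"
}}

```text
clock: 9.3
position: [0.4926, -0.0142, 0.0776]
orientation: [-3.139, -0.003, -0.854]
ft_force: [1.2, 0.7, 3.5]
gripper_width: -0.0001
```

{"api": "drive_tool", "payload": {
  "commands": "0 0 0 -1 0; 0 0 0 -2 0; 0 0 0 -2 0; 0 0 0 -2 0"
}}

```text
clock: 9.8
position: [0.4926, -0.0141, 0.0763]
orientation: [-3.139, -0.003, -0.854]
ft_force: [-4.0, 0.4, 16.4]
gripper_width: -0.0001
```

At 76.3 mm the force is 16 N, so the button is on its stop. I'll release straight up.

{"api": "drive_tool", "payload": {
  "commands": "0 0 0 5 0; 0 0 0 20 0; 0 0 0 60 0; 0 0 0 90 0; 0 -30 40 90 0"
}}

```text
clock: 10.42
position: [0.4645, 0.0251, 0.1689]
orientation: [-3.135, -0.007, -0.857]
ft_force: [0.1, 1.1, -0.6]
gripper_width: 0.0002
```

{"api": "drive_tool", "payload": {
  "commands": "0 -30 50 0 0; 0 -60 100 0 0; 0 -80 150 0 0; 0 -80 150 0 0"
}}

```text
clock: 10.92
position: [0.3831, 0.1774, 0.1695]
orientation: [-3.135, -0.007, -0.852]
ft_force: [0.9, -0.1, -0.1]
gripper_width: -0.0002
```

```bash
python3 - <<'E'
from h import *
f=manip.grab_frame('top');g=f['pixels'].min(2);s=manip.observe();print(s['clock'],s['position'],s['ft_force'])
A=np.array([.4916,-.0139])
sel=(g>175);sel[:224]=0;sel[250:]=0;sel[:,:262]=0;sel[:,284:]=0
ys,xs=np.nonzero(sel);k=~((ys>=238)&(xs<=272));p=np.c_[xs,ys][k]
fl=cv2.fillPoly(np.zeros(g.shape,np.uint8),[cv2.convexHull(p.astype(np.int32))],1);ys,xs=np.nonzero(fl)
X=ray(f,np.c_[xs,ys],.086)[:,:2];c=X.mean(0);u=np.linalg.svd(X-c,full_matrices=False)[2][0];u*=np.sign(u@(c-A));d=c-A
print(len(X),np.hypot(*d),'pos angle',np.arctan2(-d[1],-d[0]),'axis',np.arctan2(-u[1],-u[0]))
h=manip.grab_frame('side')
im=np.vstack([cv2.resize(x['pixels'][a:b,c:d],None,fx=2.4,fy=2.4,interpolation=cv2.INTER_CUBIC) for x,a,b,c,d in((f,150,285,170,410),(h,150,260,200,440))])
cv2.imwrite('pics/a7.png',im[:,:,::-1])
E
```

```text
10.975 [0.38389868 0.17609016 0.16940584] [ 0.04782332 -0.31903656  0.58224864]
94 0.05519236552190226 pos angle 0.708940211770982 axis 0.6949325598349476
```

View pics/a7.png

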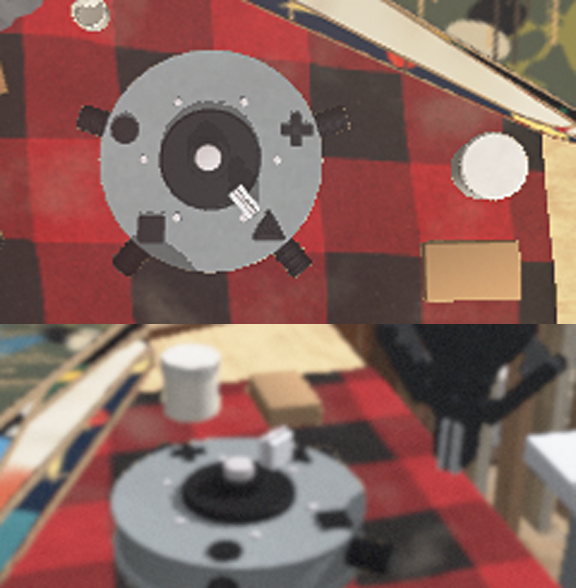

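The tab is unchanged and points at the triangle, and the button is up. The jar, block and cap are where they were, and the gripper is clear of everything.

```bash
python3 -c "
from workcell import manip
print(manip.hand_in())"
```

```text
the job is handed in; nothing more can be done
None
```

The selector's tab now points at the triangular tag. After that was set, I pressed the start button fully down once and let it come up. The job is handed in at about 11 s of the 48 s allowed.

- **Turning the tab:** I pushed it round with the shut fingers in two strokes. The last top-view measurement put the tab at 0.709 rad and the triangle at 0.711 rad, which is about 0.2 mm at the tag. It read the same after the press.
- **Accuracy of that angle:** The tab's long edge gave 0.695 rad instead, a rougher estimate that would be about 1.4 mm at the tag. My first measurement after the second stroke read 0.68 rad because a bright screw merged with the tab in the image, so I masked the screw out and measured again.
- **Pressing the button:** The fingertips reached 76.3 mm above the bench with 16 N on them, which is the button's full 6 mm of travel. The last pictures show it up again.
- **Everything else:** By eye in those pictures, the sanding block, paste jar and plastic cap had not moved, and the gripper touched nothing at hand-in.

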